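# Roll-sort the salvaged brass spacers

### The job

The little wooden ramp on the repair bench sorts salvaged brass parts: whatever rolls ends in the catch trough at its foot, whatever stays put goes in the black tray. The hexagonal standoff on the ramp has not rolled, so first lift it off and leave it lying in the black tray. Then take the round spacer from the bench and release it on the upper half of the ramp, lying across the slope, so that it rolls down by itself and comes to rest in the catch trough.

Things in the scene. Friction and masses are not known exactly. Their poses are not given: they have to be found in the camera images.
- standoff_center (a point): Centre of the loose hexagonal brass standoff: 50 mm long, 28 mm across flats, 32 mm across corners, a small dark bore in each flat end. Own y axis = long axis. Starts resting on one flat about half-way down the ramp, held by friction, long axis level and across the slope. 0.08-0.17 kg.
- spacer_center (a point): Centre of the loose round brass spacer, a cylinder 50 mm long, 28 mm across, with a small dark bore in each end. Own y axis = long axis. Starts lying on the bench at any yaw, centre 14 mm up. Rolls on any slope. 0.08-0.17 kg. A square brass post (26 mm) and a small transformer with a copper coil lie near, over 80 mm away centre to centre; not needed.
- ramp: Fixed wooden ramp. Origin on the bench; x level, pointing downhill, y across, z up. Grey laminate face 140 mm wide (y -70 to 70) from x = -155 mm (top) to 60 mm (foot), 10 degrees: its height above the bench in mm is 30 + 0.176*(60 - x). Side rails stand 8 mm above the face. Then the catch trough: inside x 60 to 137, y -70 to 70 mm, floor 4 mm and walls 48 mm above the bench.
- dish: Fixed flat black plastic tray, open on top: 120 mm along its x axis, 150 mm along its y axis, walls 4 mm thick and 25 mm high, floor about 4 mm thick. Origin at the centre of its underside on the bench, z up.
Mind the look-alikes: they are no part of the job. What is shaped like the part that bears spacer_center but red is not meant.

How it is judged (in metres and radians):
On the way, in this order (a step that is already met when the one before it is completed fails the run):
1. the standoff lies in the black tray, let go (x of standoff_center in the frame of dish between -0.056 and 0.056 m and y of standoff_center in the frame of dish between -0.071 and 0.071 m and height (world z) of standoff_center below 0.04 m and contact force between standoff and the fingers below 0.05 N), for 0.1 s.
2. the spacer is let go on the ramp's face, in its upper part, lying across the slope (x of spacer_center in the frame of ramp between -0.16 and 0 m and y of spacer_center in the frame of ramp between -0.07 and 0.07 m and angle between the y axis of spacer_center and the y axis of ramp, either way round below 0.6 rad and contact force between spacer and ramp above 0.02 N and contact force between spacer and the fingers below 0.05 N), for 0.02 s.
At the end, for the whole second after the job is handed in: The hexagonal standoff lies at rest with its centre inside the black tray's walls (below 40 mm), and the round spacer, having rolled there from the upper half of the ramp, lies at rest with its centre inside the catch trough (below 35 mm) (x of standoff_center in the frame of dish between -0.056 and 0.056 m and y of standoff_center in the frame of dish between -0.071 and 0.071 m and height (world z) of standoff_center below 0.04 m and linear speed of each of standoff, spacer below 0.05 m/s and x of spacer_center in the frame of ramp between 0.06 and 0.137 m and y of spacer_center in the frame of ramp between -0.07 and 0.07 m and height (world z) of spacer_center below 0.035 m); the robot touches nothing.
It fails at once if the spacer is carried or pushed down the ramp or in the trough by the fingers (x of spacer_center in the frame of ramp between 0.02 and 0.137 m and y of spacer_center in the frame of ramp between -0.07 and 0.07 m and height (world z) of spacer_center below 0.06 m and contact force between spacer and the fingers above 0.5 N).
It also fails if it takes over 64 s, if anything falls off the work surface, if the arm or the gripper's body presses on something with over 40 N, if the wrist force passes 120 N, or if a joint passes its speed limit or range.

### The arm

A 6-joint arm with a two-finger parallel gripper is mounted at the origin on the work surface. World frame = base frame: x ahead of the robot, y to its left, z up, the work surface at z = 0. Lengths are in mm, angles in rad, forces in N, time in s.
With the tool pointing down it reaches from about 250 to 775 mm from the base axis. Payload 4 kg.
Tool frame: the origin (TCP) lies where the fingers leave the gripper's body, on its centre line; the fingertips stand 97 mm ahead of it and the grasp point (between the pads) lies 78 mm ahead of it (ctrl.tcp_to_grasp is the z of the grasp point in the tool frame, in mm); z points along the fingers, y is the line along which they close (so a half turn about z gives the same grasp; the last joint's range is limited). The gripper opens to 94 mm and grips with 3 to 60 N. Pads are 16 mm wide; open, the fingers measure 119 mm over their backs; the gripper's body (75 mm by 177 mm) begins 78 mm behind the grasp point.
Start: joints at [1.03, 0.087, 1.371, -0, 1.684, -0.103], TCP at [233.179, 498.135, 302.706] pointing down, gripper open.
Joint ranges: [-3.1, 3.1], [-0.76, 2.03], [0.27, 2.55], [-1.08, 4.22], [0.17, 2.65], [-2.57, 2.57]. Speed limits (rad/s): [2.79, 2.79, 3.14, 3.14, 3.14, 3.14].

### API

Orientations are given as a unit quaternion [x, y, z, w].
In Python, from workcell import ctrl gives the robot as it stands.
- The arm moves only by the tool carry_out, never from a script. Its argument "moves" is a list of rows, each a list of 6 numbers: the shift along the tool's x, y, z in m, then the turn, a rotation vector about the tool's x, y, z in rad. In form: [[tx, ty, tz, ax, ay, az], ...]. A call has 1 to 5 rows; each row shifts and turns the commanded pose from where the row before left it, along the tool's axes as they then stand; what a row does not reach is not made up. A row lasts 1/8 s, in which the tool goes at most 62.5 mm and 10.7 degrees, less where a joint would pass 70% of its speed; a pose out of reach is approached as far as the arm can. A call is refused whole if a number of a shift passes 0.0625 or a number of a turn 0.188, either way. A call with a gripper value outside its range is refused whole. "hand" is the gripper's target within -1 to 1 (shut at 1, half-way at 0, fully open at -1), set as the call begins (left out, the last holds). The fingers move at their own pace and stop on an object; "force" is the grip in N (left out, the last holds). Time passes only in rows, so rows that do not move let the fingers close. It gives the time, the measured TCP pose, the force, the opening and the grip force at its end, in the units of the state.
- ctrl.sense(): the state, without advancing time (a new reading comes with each control period).
- ctrl.camera(name): name is "scene" or "top" or "wrist"; returns a dict with "frame" (384x512x3 uint8, blue, green, red), "camera_matrix" (3x3 intrinsics, pixels), "extrinsics" (4x4, takes a point from camera to world coordinates); the wrist camera has in their place "hand_eye" (4x4, takes a point from camera to tool coordinates, whose origin is the TCP and whose axes are the flange's). Camera axes: x right, y up, looking along -z (the intrinsics and any distortion apply to the point x, -y, -z); pixel columns grow to the right and rows downward; lengths in mm; the calibration is good to about 2 mm. A picture is of the moment at which its call begins: read the wrist's pose just before it. There is no depth.
- ctrl.hand_in(): hands the job in; it is judged then, once.
The state is a dict: "t": time; "joint_positions": joint angles; "joint_vel": joint speeds; "effort": joint torques, N m; "eef_pos": TCP position; "orientation": TCP orientation; "wrist_force": force on the tool from outside, world axes, zero at the start; "ft_torque": the same for the moment, N m; "grip_width": finger opening in mm; "gripper_force": force on a finger pad.
Only numpy, scipy, OpenCV 4.12 (cv2) and the standard library are available. Lean on these libraries where they do the work, as an engineer would, in place of code of your own. Each camera call takes 0.05 s, during which the arm holds its last target. There are 200 camera calls.

## Working session

There is one attempt and no reset: what is moved stays moved. The work goes in short steps, Python scripts to look and compute and a tool call to move; the robot and the scene stay as the last step left them, time stands still between calls to the robot, and variables do not carry over. Pictures are saved under pics/ and viewed, at most 10 in all, crops included, and the job is handed in when it is done.

Besides the shell and the picture viewer there is one more tool, called after "Call:" by a JSON object that holds its "op" and its "data", one argument or row to a line. carry_out: Moves the arm, as the interface text tells. Its arguments: {"type":"object","properties":{"moves":{"type":"array","items":{"type":"array","items":{"type":"number"}}},"hand":{"type":"number"},"force":{"type":"number"}},"required":["moves"]}

```bash
mkdir -p pics; python3 - <<'E'
from workcell import ctrl
import cv2,numpy as np,pickle
d={}
for n in("top","scene"):
    c=ctrl.camera(n);d[n]=c;cv2.imwrite(f"pics/{n}0.png",c["frame"])
    print(n,np.round(c["camera_matrix"],1).tolist(),np.round(c["extrinsics"],3).tolist(),[k for k in c])
pickle.dump(d,open("cams.pkl","wb"))
s=ctrl.sense();print(s["t"],s["eef_pos"],s["orientation"],s["grip_width"],ctrl.tcp_to_grasp)
E
```

```text
top [[436.9, 0.0, 259.5], [0.0, 436.9, 194.2], [0.0, 0.0, 1.0]] [[0.027, 0.999, -0.047, 491.757], [-1.0, 0.027, 0.011, -45.036], [0.012, 0.046, 0.999, 1101.937], [0.0, 0.0, 0.0, 1.0]] ['frame', 'camera_matrix', 'extrinsics']
scene [[357.7, 0.0, 258.9], [0.0, 357.7, 193.1], [0.0, 0.0, 1.0]] [[-0.61, -0.633, 0.476, 855.905], [0.792, -0.495, 0.357, 218.775], [0.01, 0.595, 0.804, 619.29], [0.0, 0.0, 0.0, 1.0]] ['frame', 'camera_matrix', 'extrinsics']
0.1 [233.00474732 497.86057118 301.62721593] [ 2.17154329e-01  9.76136776e-01 -9.45252471e-04 -3.13875484e-04] 93.97401849673666 78.39999999999999
```

View pics/top0.png

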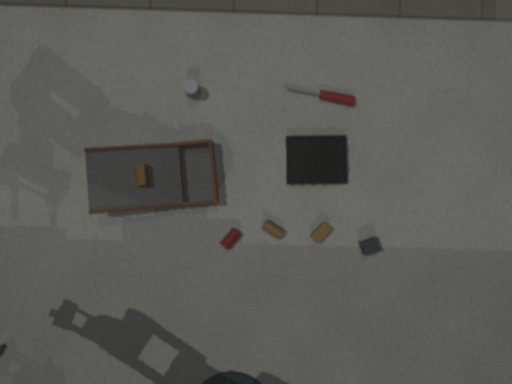

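View pics/scene0.png

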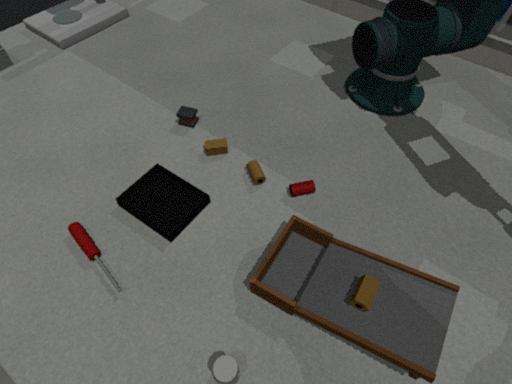

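The top view shows the ramp (top edge at left x≈88, trough at x 183-215), with the standoff on it at (141,175). The tray is at (317,160). Spacer candidates are (273,229) brass with a rounded shape, (322,232) a paler brass block that is probably the square post, and (230,238) red, which is the excluded look-alike. I'll enlarge these to confirm.

```bash
python3 - <<'E'
import cv2,pickle,numpy as np
d=pickle.load(open("cams.pkl","rb"))
t=d["top"]["frame"];s=d["scene"]["frame"]
b=lambda i:cv2.convertScaleAbs(i,alpha=1.6)
a=cv2.resize(b(t[210:260,220:340]),(780,325),interpolation=cv2.INTER_CUBIC)
c=cv2.resize(b(s[130:205,190:330]),(500,268),interpolation=cv2.INTER_CUBIC)
o=np.zeros((600,780,3),np.uint8);o[:325]=a;o[330:598,:500]=c
cv2.imwrite("pics/c1.png",o)
cv2.imwrite("pics/c2.png",cv2.resize(b(t[125:225,75:225]),(795,530),interpolation=cv2.INTER_CUBIC))
E
```

```text
(no output)
```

View pics/c1.png

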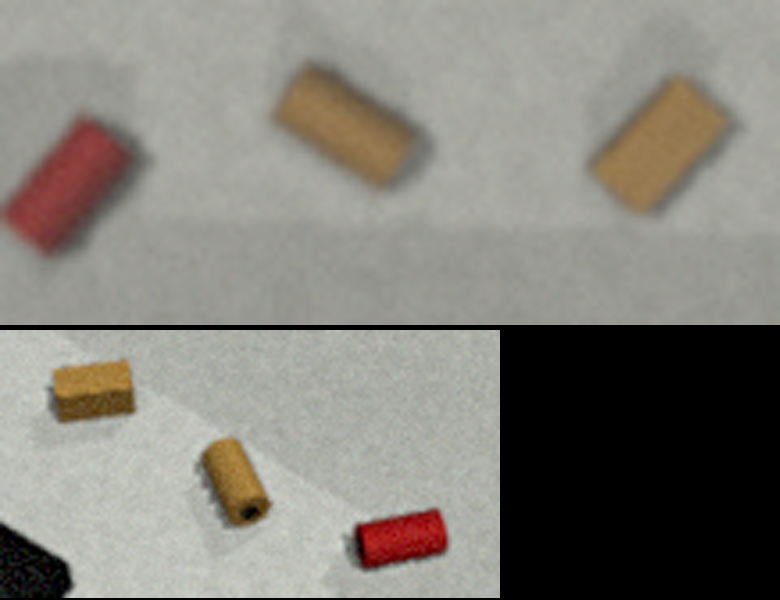

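View pics/c2.png

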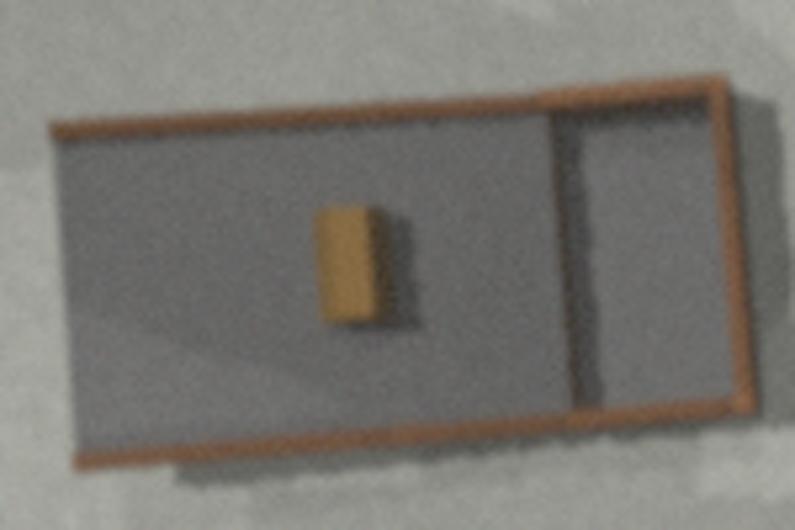

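The crop settles it. The part at top (273,229) shows a round end with a bore, so it is the spacer. (322,232) is flat-sided and is the square post, and (230,238) is red. Next I'll convert pixels to world positions.

```bash
cat > h.py <<'E'
import numpy as np,pickle
from scipy.spatial.transform import Rotation as R
def w(c,px,z):
    K,E=c["camera_matrix"],c["extrinsics"]
    r=np.linalg.inv(K)@[px[0],px[1],1]; r=E[:3,:3]@(r*[1,-1,-1]); o=E[:3,3]
    return o+r*(z-o[2])/r[2]
def plan(grasp,yang,s):
    """tool-frame shift and z turn so tool points down with y at world angle yang (mod pi)"""
    Rt=R.from_quat(s["orientation"]); y=Rt.as_matrix()[:,1]
    da=(yang-np.arctan2(y[1],y[0])+np.pi/2)%np.pi-np.pi/2
    d=np.array(grasp)+[0,0,78.4]-s["eef_pos"]
    return np.round(Rt.inv().apply(d),1),round(-da,3)
E
python3 - <<'E'
from h import *
from workcell import ctrl
d=pickle.load(open("cams.pkl","rb"));t=d["top"];s=ctrl.sense()
f=lambda x,y:(75+x/5.3-.0,125+y/5.3)
g=lambda x,y:(220+x/6.5,210+y/6.5)
P=lambda n,p,z:print(n,np.round(w(t,p,z)[:2],1))
# ramp fit
pts=[((57,140),-155,70,67.8),((76,452),-155,-70,67.8),((551,116),60,70,30),((576,408),60,-70,30),((708,96),137,70,48),((736,405),137,-70,48)]
A=np.array([w(t,f(*p),z)[:2] for p,_,_,z in pts]);B=np.array([(x,y) for _,x,y,_ in pts])
a0,b0=A.mean(0),B.mean(0);H=(B-b0).T@(A-a0);th=np.arctan2(H[0,1]-H[1,0],H[0,0]+H[1,1])
M=np.array([[np.cos(th),-np.sin(th)],[np.sin(th),np.cos(th)]]);o=a0-M@b0
print("ramp",o,th,"res",np.round((A-a0)@M-(B-b0),1).tolist())
st=w(t,f(349,266),30+.176*75+14)[:2];print("standoff",st,"in ramp",(st-o)@M)
sp=[w(t,g(*p),14)[:2] for p in((313,63),(275,113),(418,130),(388,187))]
c=np.mean(sp,0);ax=(sp[2]+sp[3]-sp[0]-sp[1]);print("spacer",c,np.arctan2(ax[1],ax[0]),np.linalg.norm(ax)/2)
# same from scene camera
sc=lambda x,y:(190+x/3.571,130+(y-330)/3.571)
print("scene spacer",w(d["scene"],sc(235,481),14)[:2])
print("scene standoff",w(d["scene"],(366,293),30+.176*75+14)[:2])
print("tray",w(t,(317,160),25)[:2],"scene",w(d["scene"],(164,200),25)[:2])
rel=o+M@[-95,0];print("release",rel)
print(plan([*st,120],th+np.pi/2,s))
print(R.from_quat(s["orientation"]).as_matrix().round(3).tolist())
E
```

```text
ramp [577.41473872 196.83297241] -1.4620004090721914 res [[0.6, -0.1], [0.1, 0.1], [-0.0, -0.6], [1.5, 3.1], [-2.0, -0.2], [-0.2, -2.2]]
standoff [578.17934825 228.40683444] in ramp [-31.30416106   4.18842349]
spacer [456.95174503 -94.21304603] -2.117592663502097 49.574211643231266
scene spacer [456.15802558 -90.15579672]
scene standoff [575.44293454 229.59041004]
tray [ 630.68385174 -197.06387788] scene [ 636.27826254 -186.31027861]
release [567.09950414 291.27129056]
(array([-426.9,  -97.5,  103.3]), np.float64(1.024))
[[-0.906, 0.424, -0.001], [0.424, 0.906, -0.002], [0.0, -0.002, -1.0]]
```

Call:
{"op": "carry_out", "data": {
  "moves": [
    [-0.06,-0.0137,0,0,0,0],
    [-0.06,-0.0137,0,0,0,0],
    [-0.06,-0.0137,0,0,0,0],
    [-0.06,-0.0137,0,0,0,0],
    [-0.06,-0.0137,0,0,0,0]
  ],
  "hand": -0.6,
  "force": 20
}}

```text
t: 0.72
eef_pos: [477.0, 307.4, 302.2]
orientation: [0.217, 0.976, -0.0, -0.0]
wrist_force: [0.6, 0.1, 0.1]
grip_width: 75.2
gripper_force: 0.0
```

Call:
{"op": "carry_out", "data": {
  "moves": [
    [-0.06,-0.0137,0,0,0,0],
    [-0.06,-0.0137,0,0,0,0],
    [0,0,0.01,0,0,0.17],
    [0,0,0.01,0,0,0.17],
    [0,0,0.01,0,0,0.17]
  ]
}}

```text
t: 1.35
eef_pos: [573.0, 232.8, 271.4]
orientation: [0.459, 0.888, -0.001, -0.001]
wrist_force: [-0.1, -0.2, 1.2]
grip_width: 75.4
gripper_force: 0.0
```

Call:
{"op": "carry_out", "data": {
  "moves": [
    [0,0,0.01,0,0,0.17],
    [0,0,0.01,0,0,0.17],
    [0,0,0.01,0,0,0.17],
    [0,0,0,0,0,0],
    [0,0,0,0,0,0]
  ]
}}

```text
t: 1.98
eef_pos: [573.0, 233.2, 242.8]
orientation: [0.665, 0.747, -0.0, -0.0]
wrist_force: [-0.1, -0.6, -0.0]
grip_width: 74.9
gripper_force: 0.0
```

```bash
python3 - <<'E'
from h import *
from workcell import ctrl
import cv2
s=ctrl.sense();c=ctrl.camera("wrist")
print(s["t"],s["eef_pos"],s["joint_positions"],s["grip_width"],plan([577,229,70],-1.462+np.pi/2,s))
Rm=R.from_quat(s["orientation"]).as_matrix();E=np.eye(4);E[:3,:3]=Rm;E[:3,3]=s["eef_pos"]
c["extrinsics"]=E@c["hand_eye"];pickle.dump(c,open("wr.pkl","wb"))
cv2.imwrite("pics/w1.png",c["frame"])
V=np.linalg.inv(c["extrinsics"])
q=V@[577,229,60,1];k=c["camera_matrix"]@(q[:3]*[1,-1,-1]);print("expected px",k[:2]/k[2])
E
```

```text
1.975 [572.9518439  233.23049409 242.75885669] [2.94955974e-01 2.57376406e-01 1.29328451e+00 1.03546962e-05
 1.59096368e+00 1.79572374e-01] 74.93285241168304 (array([-4.7,  3.5, 94.4]), np.float64(0.007))
expected px [261.05204594 202.96119771]
```

View pics/w1.png

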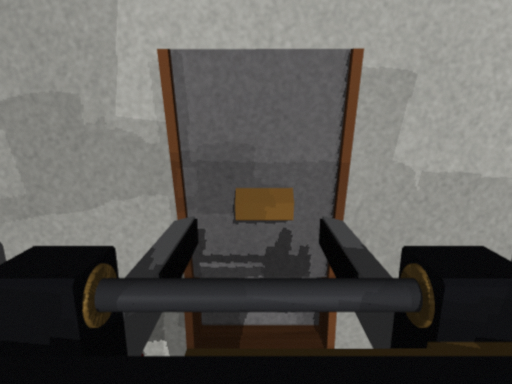

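The wrist view shows the standoff at (265,204), within about 4 px of my prediction, with its long axis in line with the fingers. Descending to grip it.

Call:
{"op": "carry_out", "data": {
  "moves": [
    [-0.0047,0.0045,0.03,0,0,0.007],
    [0,0,0.03,0,0,0],
    [0,0,0.02,0,0,0],
    [0,0,0.0135,0,0,0],
    [0,0,0,0,0,0]
  ]
}}

```text
t: 2.65
eef_pos: [577.6, 229.0, 148.4]
orientation: [0.668, 0.744, -0.001, -0.0]
wrist_force: [-0.3, 0.6, -0.7]
grip_width: 75.3
gripper_force: 0.0
```

Call:
{"op": "carry_out", "data": {
  "moves": [
    [0,0,0,0,0,0],
    [0,0,0,0,0,0],
    [0,0,0,0,0,0],
    [0,0,0,0,0,0]
  ],
  "hand": 1,
  "force": 20
}}

```text
t: 3.15
eef_pos: [578.3, 229.2, 150.2]
orientation: [0.669, 0.744, 0.001, 0.0]
wrist_force: [0.2, -0.0, 1.7]
grip_width: 50.0
gripper_force: 20.0
```

Call:
{"op": "carry_out", "data": {
  "moves": [
    [0,0,-0.05,0,0,0],
    [0,0,-0.05,0,0,0],
    [-0.05,0.001,0,0,0,0],
    [-0.05,0.001,0,0,0,0],
    [-0.05,0.001,0,0,0,0]
  ]
}}

```text
t: 3.78
eef_pos: [596.6, 79.0, 248.9]
orientation: [0.668, 0.744, -0.0, -0.0]
wrist_force: [1.0, 0.2, -1.4]
grip_width: 49.7
gripper_force: 20.0
```

Call:
{"op": "carry_out", "data": {
  "moves": [
    [-0.05,0.001,0,0,0,0],
    [-0.05,0.001,0,0,0,0],
    [-0.05,0.001,0,0,0,0],
    [-0.05,0.001,0,0,0,0],
    [-0.04,0.001,0,0,0,0]
  ]
}}

```text
t: 4.4
eef_pos: [626.9, -159.9, 248.5]
orientation: [0.669, 0.743, -0.0, -0.0]
wrist_force: [1.0, -0.0, -1.5]
grip_width: 50.2
gripper_force: 20.0
```

Call:
{"op": "carry_out", "data": {
  "moves": [
    [-0.036,0.001,0,0,0,0],
    [0,0,0,0,0,0],
    [0,0,0,0,0,0]
  ]
}}

```text
t: 4.78
eef_pos: [631.8, -193.1, 248.6]
orientation: [0.669, 0.744, 0.0, -0.001]
wrist_force: [-0.4, 0.2, -0.4]
grip_width: 49.7
gripper_force: 20.0
```

```bash
python3 - <<'E'
from h import *
from workcell import ctrl
import cv2
s=ctrl.sense();c=ctrl.camera("wrist");t=ctrl.camera("top")
print(s["t"],s["eef_pos"],s["joint_positions"],s["grip_width"])
E=np.eye(4);E[:3,:3]=R.from_quat(s["orientation"]).as_matrix();E[:3,3]=s["eef_pos"]
c["extrinsics"]=E@c["hand_eye"];pickle.dump(c,open("wr.pkl","wb"))
cv2.imwrite("pics/w2.png",cv2.convertScaleAbs(c["frame"],alpha=1.6))
V=np.linalg.inv(c["extrinsics"])
for p in [(572,-122),(690,-122),(572,-272),(690,-272)]:
    q=V@[*p,25,1];k=c["camera_matrix"]@(q[:3]*[1,-1,-1]);print(p,k[:2]/k[2])
E
```

```text
4.775 [ 631.75773723 -193.11260081  248.62586827] [-3.82741048e-01  3.49632116e-01  1.16478059e+00  7.87753281e-04
  1.62843960e+00 -4.88733271e-01] 49.72890531807296
(572, -122) [203.44889699 110.14429361]
(690, -122) [324.73889567 123.47937834]
(572, -272) [194.27306723 254.03049227]
(690, -272) [303.21912022 264.81066608]
```

View pics/w2.png

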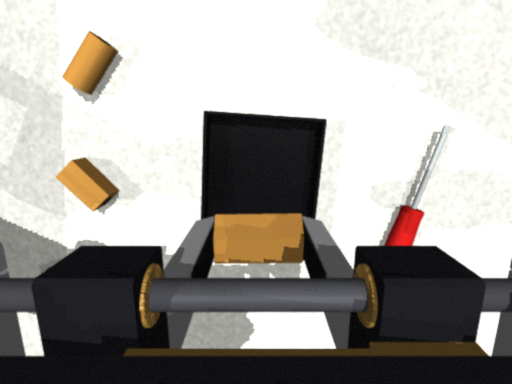

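The tray's far rim is at (205,111) and (326,120), which agrees with my estimate, and the standoff is held squarely. The spacer is at (90,63). Lowering into the tray.

Call:
{"op": "carry_out", "data": {
  "moves": [
    [0,0,0.05,0,0,0],
    [0,0,0.05,0,0,0],
    [0,0,0.025,0,0,0],
    [0,0,0.012,0,0,0],
    [0,0,0,0,0,0]
  ]
}}

```text
t: 5.5
eef_pos: [632.2, -192.9, 112.5]
orientation: [0.668, 0.744, 0.0, 0.0]
wrist_force: [-0.5, 0.5, -0.6]
grip_width: 50.0
gripper_force: 20.0
```

Call:
{"op": "carry_out", "data": {
  "moves": [
    [0,0,0.001,0,0,0],
    [0,0,0,0,0,0]
  ]
}}

```text
t: 5.75
eef_pos: [632.6, -193.8, 112.8]
orientation: [0.669, 0.744, 0.0, 0.001]
wrist_force: [0.4, 0.9, -1.1]
grip_width: 50.1
gripper_force: 20.0
```

```bash
python3 - <<'E'
from h import *
c=pickle.load(open("wr.pkl","rb"))
p=[w(c,q,14)[:2] for q in((93,33),(117,50),(64,77),(89,95))]
a=p[0]+p[1]-p[2]-p[3];print(np.mean(p,0),np.arctan2(a[1],a[0]),np.linalg.norm(a)/2)
E
```

```text
[458.87392169 -90.53343383] 0.9965165497620008 51.681809549607074
```

Call:
{"op": "carry_out", "data": {
  "moves": [
    [0,0,0.002,0,0,0],
    [0,0,0.002,0,0,0],
    [0,0,0,0,0,0]
  ]
}}

```text
t: 6.12
eef_pos: [632.3, -193.8, 109.5]
orientation: [0.669, 0.744, 0.0, 0.001]
wrist_force: [-1.0, 0.9, 5.4]
grip_width: 50.1
gripper_force: 20.0
```

Call:
{"op": "carry_out", "data": {
  "moves": [
    [0,0,0,0,0,0],
    [0,0,0,0,0,0],
    [0,0,0,0,0,0],
    [0,0,0,0,0,0]
  ],
  "hand": -0.4
}}

```text
t: 6.62
eef_pos: [631.9, -193.5, 106.8]
orientation: [0.669, 0.744, -0.0, -0.0]
wrist_force: [-0.3, -0.3, -0.3]
grip_width: 65.8
gripper_force: 0.0
```

Call:
{"op": "carry_out", "data": {
  "moves": [
    [0,0,-0.03,0,0,0],
    [0,0,-0.05,0,0,0],
    [0,0,-0.05,0,0,0],
    [0,0,0,0,0,0]
  ],
  "hand": -0.6
}}

```text
t: 7.12
eef_pos: [633.9, -194.3, 244.0]
orientation: [0.669, 0.744, 0.002, 0.006]
wrist_force: [-0.2, -0.4, -0.5]
grip_width: 75.3
gripper_force: 0.0
```

```bash
python3 - <<'E'
from h import *
from workcell import ctrl
s=ctrl.sense();print(s["t"],s["eef_pos"],s["joint_positions"],plan([458.5,-91.5,21.5],1.005,s))
E
```

```text
7.125 [ 633.85561209 -194.33616857  243.95033583] [-3.83026341e-01  3.49038910e-01  1.17486065e+00  1.42975063e-04
  1.60574800e+00 -4.89055454e-01] (array([ 121.6, -165. ,  141.6]), np.float64(-0.899))
```

Call:
{"op": "carry_out", "data": {
  "moves": [
    [0.03,-0.0413,0,0,0,0],
    [0.03,-0.0413,0,0,0,0],
    [0.03,-0.0413,0,0,0,0],
    [0.0316,-0.0411,0,0,0,0],
    [0,0,0,0,0,-0.18]
  ]
}}

```text
t: 7.75
eef_pos: [451.4, -88.1, 234.9]
orientation: [0.597, 0.803, -0.001, -0.002]
wrist_force: [0.5, 0.0, -0.9]
grip_width: 74.8
gripper_force: 0.0
```

Call:
{"op": "carry_out", "data": {
  "moves": [
    [0,0,0.01,0,0,-0.18],
    [0,0,0.01,0,0,-0.18],
    [0,0,0.01,0,0,-0.18],
    [0,0,0.01,0,0,-0.18],
    [0,0,0,0,0,0]
  ]
}}

```text
t: 8.38
eef_pos: [453.9, -89.8, 195.0]
orientation: [0.28, 0.96, 0.0, -0.002]
wrist_force: [-0.1, -0.7, 0.1]
grip_width: 75.8
gripper_force: 0.0
```

```bash
python3 - <<'E'
from h import *
from workcell import ctrl
import cv2
s=ctrl.sense();c=ctrl.camera("wrist");t=ctrl.camera("top")
print(s["t"],s["eef_pos"],s["grip_width"],plan([458.5,-91.5,21.5],1.005,s))
E=np.eye(4);E[:3,:3]=R.from_quat(s["orientation"]).as_matrix();E[:3,3]=s["eef_pos"]
c["extrinsics"]=E@c["hand_eye"];pickle.dump(c,open("wr.pkl","wb"))
q=np.linalg.inv(c["extrinsics"])@[458.5,-91.5,14,1];k=c["camera_matrix"]@(q[:3]*[1,-1,-1]);print(k[:2]/k[2])
o=np.zeros((400,800,3),np.uint8);o[:384,:512]=c["frame"]
o[:280,520:]=cv2.resize(cv2.convertScaleAbs(t["frame"][125:195,280:350],alpha=1.8),(280,280))
cv2.imwrite("pics/w3.png",o)
E
```

```text
8.375 [453.902149   -89.75331983 194.98534071] 75.7508836055481 (array([-5.2,  1.1, 95.1]), np.float64(-0.001))
[258.28048758 203.47723361]
```

View pics/w3.png

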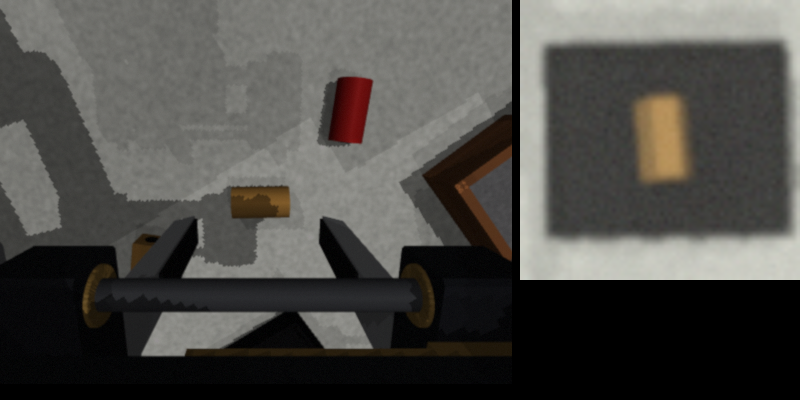

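The standoff lies in the middle of the tray. The spacer is at (260,202), 2 px from the prediction, and lined up with the fingers. Descending to grip it.

Call:
{"op": "carry_out", "data": {
  "moves": [
    [-0.0052,0.002,0.03,0,0,0],
    [0,0,0.03,0,0,0],
    [0,0,0.02,0,0,0],
    [0,0,0.015,0,0,0],
    [0,0,0,0,0,0]
  ]
}}

```text
t: 9.1
eef_pos: [459.9, -91.0, 101.3]
orientation: [0.279, 0.96, 0.0, -0.001]
wrist_force: [-0.9, 0.2, 0.4]
grip_width: 75.0
gripper_force: 0.0
```

Call:
{"op": "carry_out", "data": {
  "moves": [
    [0,0,0,0,0,0],
    [0,0,0,0,0,0],
    [0,0,0,0,0,0],
    [0,0,0,0,0,0]
  ],
  "hand": 1,
  "force": 20
}}

```text
t: 9.6
eef_pos: [460.9, -91.4, 103.0]
orientation: [0.279, 0.96, -0.0, 0.001]
wrist_force: [-0.7, 0.0, 2.0]
grip_width: 50.0
gripper_force: 20.0
```

Call:
{"op": "carry_out", "data": {
  "moves": [
    [0,0,-0.05,0,0,0],
    [0,0,-0.05,0,0,0],
    [0,0,-0.05,0,0,0],
    [0,0,-0.01,0,0,0],
    [0,0,0,0,0,0]
  ]
}}

```text
t: 10.22
eef_pos: [460.3, -91.2, 261.6]
orientation: [0.279, 0.96, 0.0, -0.0]
wrist_force: [0.7, -0.5, -1.9]
grip_width: 50.0
gripper_force: 20.0
```

```bash
python3 - <<'E'
from h import *
from workcell import ctrl
s=ctrl.sense();print(s["t"],s["eef_pos"],s["joint_positions"],plan([567.5,286,100],-1.462+np.pi/2,s))
E
```

```text
10.225 [460.31920236 -91.16703075 261.64828817] [-3.16504082e-01 -8.20938503e-02  1.62158040e+00  1.33824622e-04
  1.60233673e+00 -1.32247286e+00] (array([111.3, 376. ,  83.3]), np.float64(0.897))
```

Call:
{"op": "carry_out", "data": {
  "moves": [
    [0.0139,0.047,0,0,0,0],
    [0.0139,0.047,0,0,0,0],
    [0.0139,0.047,0,0,0,0],
    [0.0139,0.047,0,0,0,0],
    [0.0139,0.047,0,0,0,0]
  ]
}}

```text
t: 10.85
eef_pos: [526.7, 145.9, 258.4]
orientation: [0.279, 0.96, -0.001, -0.003]
wrist_force: [0.2, 0.3, -1.2]
grip_width: 49.9
gripper_force: 20.0
```

Call:
{"op": "carry_out", "data": {
  "moves": [
    [0.0139,0.047,0,0,0,0],
    [0.0139,0.047,0,0,0,0],
    [0.0139,0.047,0,0,0,0],
    [0,0,0,0,0,0.18],
    [0,0,0,0,0,0.18]
  ]
}}

```text
t: 11.48
eef_pos: [566.8, 286.5, 257.3]
orientation: [0.448, 0.894, -0.003, -0.003]
wrist_force: [0.5, -0.5, -1.4]
grip_width: 50.0
gripper_force: 20.0
```

Call:
{"op": "carry_out", "data": {
  "moves": [
    [0,0,0.01,0,0,0.18],
    [0,0,0.01,0,0,0.18],
    [0,0,0.01,0,0,0.177],
    [0,0,0,0,0,0],
    [0,0,0,0,0,0]
  ]
}}

```text
t: 12.1
eef_pos: [567.4, 285.7, 230.5]
orientation: [0.667, 0.745, -0.001, -0.001]
wrist_force: [-0.2, -0.5, -0.8]
grip_width: 50.0
gripper_force: 20.0
```

```bash
python3 - <<'E'
from h import *
from workcell import ctrl
import cv2
s=ctrl.sense();print(s["t"],s["eef_pos"],s["joint_positions"],plan([567.5,286,83],-1.462+np.pi/2,s))
cv2.imwrite("pics/w4.png",cv2.convertScaleAbs(ctrl.camera("wrist")["frame"],alpha=1.3))
E
```

```text
12.1 [567.35701052 285.72879961 230.51552403] [3.77286917e-01 3.00731041e-01 1.26366574e+00 7.38661701e-05
 1.58003897e+00 2.65871670e-01] (array([ 0.3,  0.4, 69.1]), np.float64(0.003))
```

View pics/w4.png

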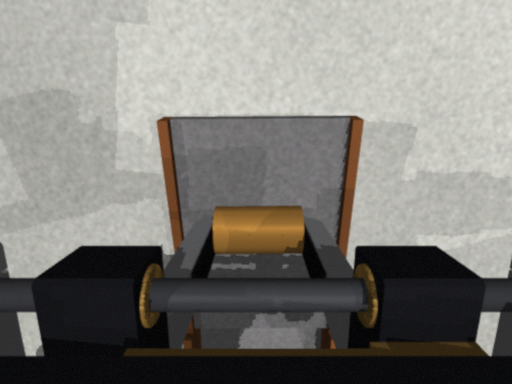

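The spacer is held across the slope, centred between the rails. Lowering it to the face.

Call:
{"op": "carry_out", "data": {
  "moves": [
    [0,0,0.03,0,0,0],
    [0,0,0.025,0,0,0],
    [0,0,0.012,0,0,0],
    [0,0,0,0,0,0],
    [0,0,0,0,0,0]
  ]
}}

```text
t: 12.78
eef_pos: [568.4, 286.2, 166.8]
orientation: [0.667, 0.745, 0.001, 0.001]
wrist_force: [-0.1, -0.3, -1.4]
grip_width: 50.0
gripper_force: 20.0
```

Call:
{"op": "carry_out", "data": {
  "moves": [
    [0,0,0.002,0,0,0],
    [0,0,0,0,0,0]
  ]
}}

```text
t: 13.02
eef_pos: [568.0, 286.0, 163.8]
orientation: [0.668, 0.745, 0.001, 0.0]
wrist_force: [0.6, 0.5, -1.2]
grip_width: 49.8
gripper_force: 20.0
```

Call:
{"op": "carry_out", "data": {
  "moves": [
    [0,0,0.001,0,0,0],
    [0,0,0,0,0,0]
  ]
}}

```text
t: 13.28
eef_pos: [567.7, 285.9, 162.2]
orientation: [0.668, 0.745, -0.0, -0.0]
wrist_force: [-0.4, 0.7, -0.9]
grip_width: 50.2
gripper_force: 20.0
```

Call:
{"op": "carry_out", "data": {
  "moves": [
    [0,0,0.002,0,0,0],
    [0,0,0,0,0,0]
  ]
}}

```text
t: 13.52
eef_pos: [567.7, 285.9, 160.0]
orientation: [0.668, 0.745, -0.0, -0.0]
wrist_force: [-1.2, 0.7, -0.4]
grip_width: 49.7
gripper_force: 20.0
```

Call:
{"op": "carry_out", "data": {
  "moves": [
    [0,0,0.001,0,0,0],
    [0,0,0,0,0,0]
  ]
}}

```text
t: 13.78
eef_pos: [567.8, 285.9, 159.8]
orientation: [0.668, 0.745, 0.0, 0.0]
wrist_force: [-1.0, -0.9, 2.7]
grip_width: 50.2
gripper_force: 20.0
```

It has touched the face, with wrist force z rising from about -1 to +2.7 N. Releasing.

Call:
{"op": "carry_out", "data": {
  "moves": [
    [0,0,0,0,0,0],
    [0,0,0,0,0,0],
    [0,0,0,0,0,0],
    [0,0,0,0,0,0],
    [0,0,0,0,0,0]
  ],
  "hand": -0.7
}}

```text
t: 14.4
eef_pos: [567.8, 285.9, 159.1]
orientation: [0.668, 0.745, 0.0, -0.0]
wrist_force: [-0.0, 0.3, -0.6]
grip_width: 79.9
gripper_force: 0.0
```

Call:
{"op": "carry_out", "data": {
  "moves": [
    [0,0,0,0,0,0],
    [0,0,0,0,0,0],
    [0,0,0,0,0,0],
    [0,0,0,0,0,0],
    [0,0,0,0,0,0]
  ]
}}

```text
t: 15.02
eef_pos: [567.8, 285.9, 159.2]
orientation: [0.668, 0.745, 0.0, -0.0]
wrist_force: [-0.3, 0.3, 0.5]
grip_width: 79.8
gripper_force: 0.0
```

Call:
{"op": "carry_out", "data": {
  "moves": [
    [0,0,-0.03,0,0,0],
    [0,0,-0.04,0,0,0],
    [0,0,-0.04,0,0,0],
    [0,0,0,0,0,0],
    [0,0,0,0,0,0]
  ]
}}

```text
t: 15.65
eef_pos: [567.5, 285.8, 268.1]
orientation: [0.668, 0.745, -0.001, -0.0]
wrist_force: [0.4, -0.2, -0.4]
grip_width: 79.7
gripper_force: 0.0
```

Call:
{"op": "carry_out", "data": {
  "moves": [
    [0,0,0,0,0,0],
    [0,0,0,0,0,0],
    [0,0,0,0,0,0],
    [0,0,0,0,0,0],
    [0,0,0,0,0,0]
  ]
}}

```text
t: 16.27
eef_pos: [567.8, 285.9, 269.2]
orientation: [0.668, 0.745, 0.0, -0.0]
wrist_force: [-0.4, 0.2, -0.9]
grip_width: 80.2
gripper_force: 0.0
```

```bash
python3 - <<'E'
from workcell import ctrl
import cv2,time
a=ctrl.camera("scene")["frame"]
for _ in range(5): b=ctrl.camera("scene")["frame"]
print(ctrl.sense()["t"],cv2.absdiff(a,b)[200:384,240:470].max())
cv2.imwrite("pics/s5.png",cv2.convertScaleAbs(b,alpha=1.3))
E
```

```text
16.575 36
```

View pics/s5.png

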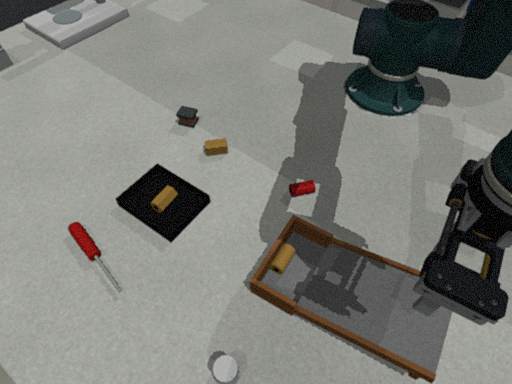

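The spacer is in the catch trough at (284,257) and the standoff is in the tray at (164,199). I'll let it settle, check that it's still, then hand in.

Call:
{"op": "carry_out", "data": {
  "moves": [
    [0,0,0,0,0,0],
    [0,0,0,0,0,0],
    [0,0,0,0,0,0],
    [0,0,0,0,0,0],
    [0,0,0,0,0,0]
  ]
}}

```text
t: 17.2
eef_pos: [567.8, 285.9, 269.2]
orientation: [0.668, 0.745, 0.0, -0.0]
wrist_force: [-0.2, 0.0, 0.6]
grip_width: 80.0
gripper_force: 0.0
```

Call:
{"op": "carry_out", "data": {
  "moves": [
    [0,0,0,0,0,0],
    [0,0,0,0,0,0],
    [0,0,0,0,0,0],
    [0,0,0,0,0,0],
    [0,0,0,0,0,0]
  ]
}}

```text
t: 17.82
eef_pos: [567.8, 285.9, 269.2]
orientation: [0.668, 0.745, 0.0, -0.0]
wrist_force: [-0.6, -0.3, -0.1]
grip_width: 80.0
gripper_force: 0.0
```

Call:
{"op": "carry_out", "data": {
  "moves": [
    [0,0,0,0,0,0],
    [0,0,0,0,0,0],
    [0,0,0,0,0,0],
    [0,0,0,0,0,0],
    [0,0,0,0,0,0]
  ]
}}

```text
t: 18.45
eef_pos: [567.8, 285.9, 269.2]
orientation: [0.668, 0.745, 0.0, -0.0]
wrist_force: [0.6, 0.5, 0.2]
grip_width: 80.0
gripper_force: 0.0
```

```bash
python3 - <<'E'
from h import *
from workcell import ctrl
import cv2
def cen():
    c=ctrl.camera("scene");f=c["frame"][225:300,255:320].astype(int)
    hsv=cv2.cvtColor(f.astype(np.uint8),cv2.COLOR_BGR2HSV);m=cv2.inRange(hsv,(14,120,60),(30,255,255))
    y,x=np.nonzero(m);p=(255+x.mean(),225+y.mean());W=w(c,p,18)[:2]-[577.4,196.8];th=-1.462
    return np.round(p,1),len(x),np.round([W@[np.cos(th),np.sin(th)],W@[-np.sin(th),np.cos(th)]],1)
print(cen())
for _ in range(8): ctrl.camera("scene")
print(cen())
E
```

```text
(array([278.3, 260.6]), 585, array([124.6,   8.8]))
(array([277.9, 261.5]), 591, array([124.3,  10.9]))
```

```bash
python3 - <<'E'
from h import *
from workcell import ctrl
import cv2
def cen():
    c=ctrl.camera("scene");f=c["frame"][225:300,255:320]
    hsv=cv2.cvtColor(f,cv2.COLOR_BGR2HSV);m=cv2.inRange(hsv,(14,120,60),(30,255,255))
    y,x=np.nonzero(m);return np.round((255+x.mean(),225+y.mean()),2).tolist(),len(x)
for i in range(80):
    p=cen()
    if i%10==9:print(ctrl.sense()["t"],p)
E
```

```text
19.45 ([278.14, 261.01], 619)
19.95 ([278.47, 260.88], 603)
20.45 ([278.1, 262.08], 598)
20.95 ([278.36, 260.88], 600)
21.45 ([278.52, 260.91], 589)
21.95 ([278.45, 261.54], 597)
22.45 ([277.92, 261.56], 615)
22.95 ([277.85, 262.1], 615)
```

The readings only vary by noise, so the spacer is at rest.

```bash
python3 -c "
from workcell import ctrl
print(ctrl.hand_in())"
```

```text
the job is handed in; nothing more can be done
None
```

The job is handed in: the standoff lies in the black tray, and the spacer, released on the upper half of the ramp, rolled down by itself and is at rest in the catch trough; the hand-in returned no verdict.

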